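Zero the kitchen scale with the honey dipper in its jar

ROBOT

A 6-joint arm with a two-finger parallel gripper is mounted at the origin on the work surface. World frame = base frame: x ahead of the robot, y to its left, z up, the work surface at z = 0. Lengths are in m, angles in rad, forces in N, time in s.
With the tool pointing down it reaches from about 0.4 to 0.825 m from the base axis. Payload 7 kg.
Tool frame: the origin (TCP) lies on the centre line of the jaws, within the pads' length; the fingertips stand 19 mm ahead of it and the grasp point (between the pads) is the TCP; z points along the fingers, y is the line along which they close (so a half turn about z gives the same grasp; the last joint's range is limited). The gripper opens to 85 mm and grips with 20 to 120 N. Pads are 22 mm wide; open, the fingers measure 114 mm over their backs; the gripper's body (76 mm by 85 mm) begins 54 mm behind the grasp point. The pads swing forward as they close: fully open they stand 13 mm farther back than shut.
Start: joints at [1.422, 0.359, 0.012, 0, -1.224, -0.288], TCP at [0.286, 0.612, 0.25] pointing down, gripper open.
Joint ranges: [-3.07, 3.07], [-1.43, 2.12], [-1.02, 1.25], [-3.03, 1.67], [-3.05, -0], [-3.03, 3.03]. Speed limits (rad/s): [2.39, 2.39, 3.01, 3.14, 3.14, 3.14].

INTERFACE

Orientations are given as a unit quaternion [x, y, z, w].
In Python, from plant import manip gives the robot as it stands.
- The arm moves only by the shell command python3 -m pendant 'ROWS' [FORCE]. ROWS is JSON, a list of rows, each a list of 3 entries, a list of its own where there are three numbers: the shift along the world's x, y, z in units of 60 cm (1.0 is 60 cm), then the turn, a rotation vector about the world's x, y, z in units of 30 degrees (1.0 is 30 degrees), then the opening, from 0 (shut) to 1 (fully open). A call has 1 to 8 rows; each row is the pose to reach, as a shift and turn from the pose commanded when the call began; what a row does not reach only later rows make up. A row lasts 1/12 s, in which the tool goes at most 41.7 mm and 7.16 degrees, less where a joint would pass 70% of its speed; a pose out of reach is approached as far as the arm can. A call with a number of a shift or a turn outside -1 to 1 is refused whole. A call with a gripper value outside its range is refused whole. The fingers move at their own pace and stop on an object; FORCE is the grip in N (left out, the last holds). Time passes only in rows, so rows that repeat a pose let the fingers close. It gives the time, the measured TCP pose, the force, the opening and the grip force at its end, in the units of the state.
- manip.get_state(): the state, without advancing time (a new reading comes with each control period).
- manip.get_image(name): name is "scene" or "side" or "wrist"; returns (picture, depth): 480x640x3 uint8, red, green, blue; 480x640 float32, m along the optical axis (not along the pixel's ray), 0 where there is no reading.
- manip.camera_info(name): a dict with "intrinsics" (3x3 intrinsics, pixels), "dist_coeffs" ([k1, k2, p1, p2, k3] as OpenCV has them; the pictures are not rectified), "rvec" (rotation vector, rad) and "tvec" (3), from world to camera coordinates, as OpenCV has them. Camera axes: x right, y down, z forward; pixel columns grow to the right and rows downward; lengths in m; the calibration is good to about 2 mm. A picture is of the moment at which its call begins: read the wrist's pose just before it. camera_info takes no time and is no camera call; for the wrist camera it gives the pose at the moment of the call.
- manip.close_job(): hands the job in; it is judged then, once.
The state is a dict: "time": time; "joint_pos": joint angles; "joint_velocities": joint speeds; "joint_torque": joint torques, N m; "eef_pos": TCP position; "ee_rot": TCP orientation; "contact_force": force on the tool from outside, world axes, zero at the start; "moment": the same for the moment, N m; "grip_width": finger opening in m; "grasp_force": force on a finger pad.
Only numpy, scipy, OpenCV 4.12 (cv2) and the standard library are available. Lean on these libraries where they do the work, as an engineer would, in place of code of your own. Each camera call takes 0.05 s, during which the arm holds its last target. There are 200 camera calls.

TASK

I want to weigh honey into the jar on the blue scale with the dipper already in it. Take the honey dipper out of its pot and gently stand it head down in the glass jar on the scale, without letting it fall in; then turn the scale's black knob a little at a time until the tip of the pointer rests over the red zero mark, and let go. Leave everything else on the counter where it is.

Things in the scene. Friction and masses are not known exactly. Their poses are not given: they have to be found in the camera images.
- dipper: pale wooden honey dipper, loose, at the start upright, head down, in one of two round stoneware pots (58 mm across, 52 high, inside 42 across, floor 8 mm above the counter; the places vary). 165 mm long: grooved head 31 mm across in the lowest 52 mm, then a round 13 mm handle with an 18 mm ball on top. Origin: centre of the head's flat end (its foot), z towards the ball. Unknown mass, 30 to 70 g
- dipper_grip (a point): point on the axis of the dipper's handle, 122 mm from the foot of its head: a place to grip
- muddler: dark wooden muddler, 150 mm long, 33 mm across at its foot, standing in the other pot; not needed, leave it alone. Origin at the centre of its foot, z up
- honey_jar: amber glass jar of honey with a brass lid, 68 mm across, 100 mm high, on the bread board at the robot's left; leave it alone. Origin at the centre of its underside
- mug: blue ceramic mug, 80 mm across, 90 mm high, at the robot's right; leave it alone. Origin at the centre of its underside
- scale: blue kitchen scale fixed to the counter, 200 mm deep (x), 300 wide (y), top 45 mm high; place and yaw vary. Origin: centre of its underside; x to the back, y to the jar's side. On top: jar platform (+y), a round white dial 140 mm across (-y), and in front of the dial (-x) the zero knob. Load sinks the platform up to 8 mm and turns the dial disc, with its red mark, clockwise seen from above
- jar_floor (a point): centre of the inner floor of the open glass jar that is clipped upright on the scale's platform: jar 62 mm outside, 54 mm inside, 80 mm deep. It sinks with the platform
- jar_rim (a point): centre of the jar's mouth, 80 mm above its inner floor
- knob_grip (a point): point on the vertical axis of the black knob at the height to grip it: 11 mm under the knob's top, 33 mm above the scale's top. The knob is round and fluted, 36 mm across and 26 mm high, with a white line on top; it stands on an 18 mm high metal post 24 mm across. Gripped from above
- knob (a joint): angle of the knob (rad), growing counter-clockwise seen from above, stops at -3.6 and 3.0; it stays where it is left. Turning it clockwise swings the pointer clockwise, geared down by a few to one; it does not turn the dial disc. More than one grasp may be needed
- pointer_tip (a point): tip of the black pointer, a needle 56 mm long that swings level 4 mm above the dial disc about pointer_pivot; only the knob moves it
- pointer_pivot (a point): centre of the dial: vertical axis of both the pointer and the dial disc
- zero_mark (a point): inner end of the red zero mark, 56 mm from the dial's centre, on the dial disc: the pointer's tip lies here when it points exactly at the mark. The mark is a bar 7 mm wide, 14 mm long outward from here, the only red on the white disc (other ticks are black). Moves with the disc under load
There are look-alikes about, which are no part of the job. Leave any green look-alike of the dipper alone.

How it is judged:
By the outcome, as a careful person would: the job done as asked, in the order asked, and still so for the second after the job is handed in, with the robot touching nothing.
It also fails if it takes over 61 s, if anything falls off the work surface, if the arm or the gripper's body presses on something with over 40 N, if the wrist force passes 120 N, or if a joint passes its speed limit or range.

## Working session

There is one attempt and no reset: what is moved stays moved. The work goes in short steps, Python scripts to look and compute and a shell command to move; the robot and the scene stay as the last step left them, time stands still between calls to the robot, and variables do not carry over. Pictures are saved under pics/ and viewed, at most 10 in all, crops included, and the job is handed in when it is done.

```bash
mkdir -p pics; ls; python3 - <<'E'
from plant import manip
import cv2,numpy as np
s=manip.get_state();print(s['time'],s['eef_pos'],s['ee_rot'],s['grip_width'])
for n in['scene','side']:
    i,d=manip.get_image(n);np.savez('/tmp/'+n,i=i,d=d);cv2.imwrite(f'pics/{n}0.png',i[:,:,::-1])
    c=manip.camera_info(n);R=cv2.Rodrigues(np.array(c['rvec']))[0];print(n,-R.T@np.array(c['tvec']).ravel(),R[2])
E
```

```text
pics
0.0 [0.2853934  0.61120079 0.24934776] [ 9.76225886e-01 -2.16754058e-01 -1.20569651e-04  8.26092062e-04] 0.08507222948794815
scene [ 1.15238113 -0.12619496  1.06102988] [-0.55245508  0.11664562 -0.82534065]
side [-0.21657785 -0.81735021  0.74181858] [ 0.59386121  0.63450794 -0.49470045]
```

View pics/scene0.png

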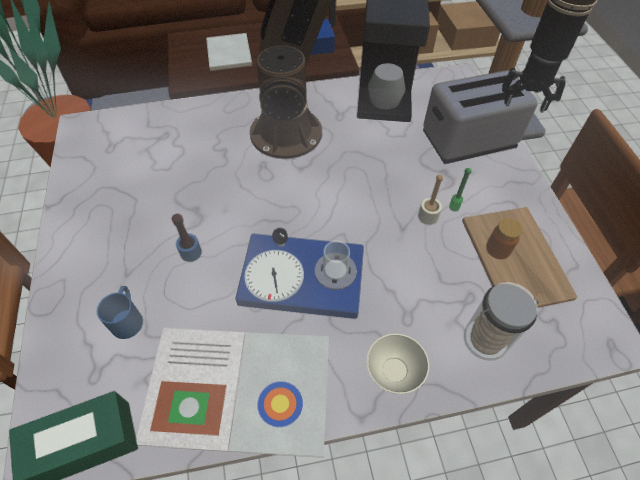

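View pics/side0.png

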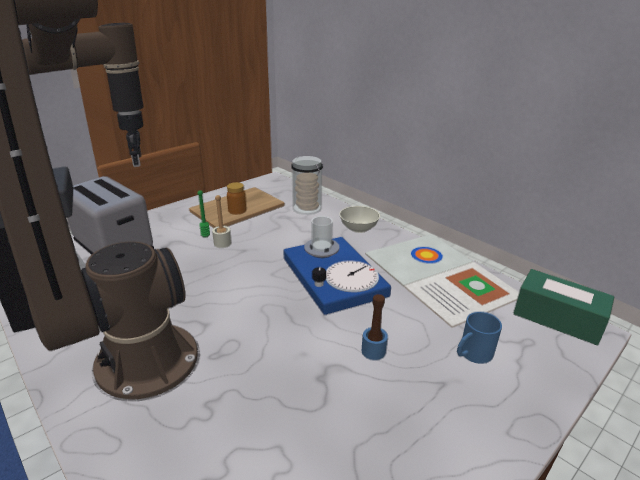

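Scene picture: pale dipper in the cream pot, ball at (437,179) and pot at (431,210). A green look-alike stands without a pot at (467,172)/(456,203), and the dark muddler is in the blue pot at (180,218). The knob is at (280,236), the dial at (275,275), the red mark near (269,297) and the jar at (336,258). The side view shows the dipper's ball at (219,199), green at (200,193), the knob at (319,273) and the jar at (322,232). The pale wooden one in the pot fits the description; next I enlarge to confirm.

```bash
cat > h.py <<'E'
import numpy as np,cv2
from plant import manip
def cam(n):
    c=manip.camera_info(n);return np.array(c['intrinsics'],float),np.array(c['dist_coeffs'],float),cv2.Rodrigues(np.array(c['rvec'],float))[0],np.array(c['tvec'],float).ravel()
def ray(c,uv):
    K,D,R,t=c;p=cv2.undistortPoints(np.array(uv,float).reshape(-1,1,2),K,D).reshape(-1,2)
    return -R.T@t,np.c_[p,np.ones(len(p))]@R     # unit depth rays, world
def at_z(c,uv,z):
    o,r=ray(c,uv);return o+r*((z-o[2])/r[:,2:3])
def tri(views):
    A=np.zeros((3,3));b=np.zeros(3)
    for c,uv in views:
        o,r=ray(c,uv);r=r[0]/np.linalg.norm(r[0]);P=np.eye(3)-np.outer(r,r);A+=P;b+=P@o
    x=np.linalg.solve(A,b)
    res=[np.linalg.norm(np.cross(x-ray(c,u)[0],ray(c,u)[1][0]/np.linalg.norm(ray(c,u)[1][0]))) for c,u in views]
    return x,max(res)
def cloud(c,d):
    v,u=np.mgrid[0:480,0:640];o,r=ray(c,np.c_[u.ravel(),v.ravel()])
    return (o+r*d.reshape(-1,1)).reshape(480,640,3)
def proj(c,X):
    K,D,R,t=c;return cv2.projectPoints(np.array(X,float).reshape(-1,1,3),cv2.Rodrigues(R)[0],t,K,D)[0].reshape(-1,2)
E
python3 - <<'E'
from h import *
S={n:np.load(f'/tmp/{n}.npz') for n in('scene','side')}
def crop(n,x,y,w,h,W,H): return cv2.resize(S[n]['i'][y:y+h,x:x+w,::-1],(W,H),interpolation=cv2.INTER_CUBIC)
a=np.hstack([crop('scene',410,160,70,70,300,300),crop('side',180,180,80,75,320,300)])
b=np.hstack([crop('scene',235,225,130,90,433,300),crop('side',300,205,70,90,187,300)])
cv2.imwrite('pics/crop1.png',np.vstack([a,b]))
C={n:cam(n) for n in S}
print('ball',tri([(C['scene'],(437.5,179)),(C['side'],(219,199))]))
print('knobtop',tri([(C['scene'],(280,235)),(C['side'],(319.5,270))]))
print('jar',tri([(C['scene'],(336,246)),(C['side'],(322,222))]))
for n in S:
    P=cloud(C[n],S[n]['d']);I=S[n]['i'].astype(int)
    m=(I[...,2]>90)&(I[...,0]<60)&(abs(P[...,2]-.045)<.006)
    q=P[m];rect=cv2.minAreaRect(q[:,:2].astype(np.float32));print(n,'scaletop',m.sum(),q[:,2].mean(),rect)
    def show(k,x0,x1,y0,y1,z0,z1):
        R=P[y0:y1,x0:x1].reshape(-1,3);R=R[(R[:,2]>z0)&(R[:,2]<z1)]
        if len(R):print(n,k,len(R),R.mean(0),(R.min(0)+R.max(0))/2,R.max(0)-R.min(0))
    b={'scene':[(425,445,172,200),(265,295,225,247),(318,352,238,285),(415,445,198,226)],'side':[(212,226,193,224),(308,332,263,290),(305,342,215,262),(210,234,224,250)]}[n]
    show('dip',*b[0],.10,.2);show('knobtop',*b[1],.085,.095);show('jar top',*b[2],.12,.17);show('pot',*b[3],.045,.06)
E
```

```text
ball (array([0.42008504, 0.33403771, 0.16074101]), np.float64(0.00027998675290979465))
knobtop (array([ 0.46124348, -0.08393087,  0.08598482]), np.float64(0.0011912381775582303))
jar (array([0.56778071, 0.03127909, 0.14996406]), np.float64(0.005155893181010701))
scene scaletop 1 0.04505312005332951 ((0.533202052116394, 0.09855414181947708), (0.0, 0.0), 0.0)
scene dip 116 [0.42402324 0.33502998 0.14258528] [0.42152828 0.33568213 0.13948115] [0.01652199 0.01607492 0.07883748]
scene knobtop 140 [ 0.45967841 -0.08605344  0.08970671] [ 0.45828701 -0.08554714  0.0897276 ] [0.03391398 0.03756323 0.00944744]
scene jar top 431 [0.57871935 0.03351242 0.13860595] [0.5766998  0.03381733 0.13681698] [0.06391501 0.06081433 0.03341272]
scene pot 223 [0.42427357 0.33487611 0.05218789] [0.4192174  0.33760651 0.05238298] [0.05659507 0.05679325 0.01472106]
side scaletop 2231 0.04370081504524382 ((0.5250756144523621, -0.2033061385154724), (0.6398599743843079, 0.2612614631652832), 84.41902923583984)
side dip 101 [0.41663487 0.33502268 0.14063511] [0.4180732  0.33429566 0.1368573 ] [0.0181364  0.02149277 0.07208626]
side knobtop 86 [ 0.45387406 -0.0861566   0.08769677] [ 0.45498697 -0.08672277  0.08824559] [0.03657901 0.036184   0.00598351]
side jar top 354 [0.57234549 0.03129684 0.13629914] [0.57321208 0.03424054 0.13541112] [0.06383841 0.06554979 0.03049539]
side pot 133 [0.41581353 0.33326005 0.05103704] [0.41833589 0.34024953 0.05231833] [0.05762331 0.06190227 0.01383095]
```

View pics/crop1.png

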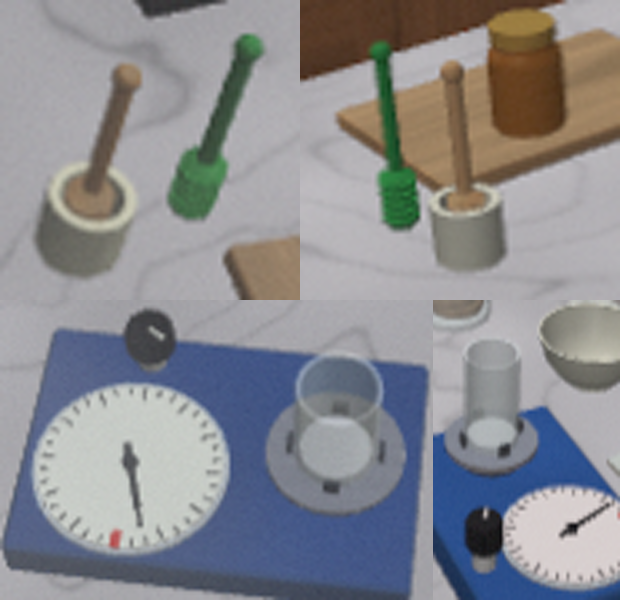

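The crop confirms it: the pale dipper stands in the cream pot, the green one is loose beside it, and the jar is open and empty. The pointer sits slightly counter-clockwise of the red mark.

```bash
python3 - <<'E'
from h import *
from scipy.spatial.transform import Rotation as Ro
C={n:cam(n) for n in('scene','side')}
s=manip.get_state();print('tool axes',Ro.from_quat(s['ee_rot']).as_matrix().round(3).tolist())
print('green ball',tri([(C['scene'],(467.9,171)),(C['side'],(200,192))]))
print('dip ball',tri([(C['scene'],(410+126/4.286,160+77/4.286)),(C['side'],(180+152/4,180+72/4))]))
print('dip neck scene z.06',at_z(C['scene'],(410+95/4.286,160+190/4.286),.060),'side',at_z(C['side'],(180+163/4,180+198/4),.06))
dp=at_z(C['scene'],[(274,273.3),(269.5,296.8),(277,292.8)],.052);print(dp)
def poly(n,m):
    I=np.load(f'/tmp/{n}.npz')['i'];h=cv2.cvtColor(I,cv2.COLOR_RGB2HSV);b=cv2.inRange(h,(108,130,40),(125,255,255))
    k,l,st,ce=cv2.connectedComponentsWithStats(b);j=1+np.argmax(st[1:,4]);print(n,st[j],ce[j])
    c=[c for c in cv2.findContours((l==j).astype(np.uint8),0,2)[0]];c=max(c,key=len);h=cv2.convexHull(c)
    a=cv2.approxPolyDP(h,4,True).reshape(-1,2);print(a.tolist());print(at_z(C[n],a,.045).round(3).tolist())
poly('scene',0);poly('side',0)
E
```

```text
tool axes [[0.906, -0.423, -0.001], [-0.423, -0.906, -0.001], [0.0, 0.002, -1.0]]
green ball (array([0.40540092, 0.42495618, 0.15826154]), np.float64(0.0008673507261700212))
dip ball (array([0.4195023 , 0.3388507 , 0.16281005]), np.float64(0.0004583560216939058))
dip neck scene z.06 [[0.42317913 0.33986586 0.06      ]] side [[0.41087736 0.32663222 0.06      ]]
[[ 0.55012588 -0.11565466  0.052     ]
 [ 0.61286072 -0.13577303  0.052     ]
 [ 0.60562049 -0.11645469  0.052     ]]
scene [258 382  44  44 605] [279.97355372 404.36694215]
[[287, 383], [299, 393], [301, 408], [291, 422], [273, 425], [261, 416], [259, 398], [268, 386]]
[[0.826, -0.128, 0.045], [0.852, -0.106, 0.045], [0.885, -0.108, 0.045], [0.909, -0.133, 0.045], [0.908, -0.171, 0.045], [0.885, -0.193, 0.045], [0.846, -0.192, 0.045], [0.824, -0.17, 0.045]]
side [ 284  237  106   77 2757] [330.58940878 277.6619514 ]
[[341, 237], [389, 285], [389, 294], [324, 313], [284, 250]]
[[0.681, 0.058, 0.045], [0.592, -0.213, 0.045], [0.561, -0.24, 0.045], [0.383, -0.184, 0.045], [0.497, 0.114, 0.045]]
```

```bash
python3 -m pendant '[[[0.223,-0.455,0.02],[0,0,0],0.6],[[0.223,-0.455,0.02],[0,0,0],0.6],[[0.223,-0.455,0.02],[0,0,0],0.6],[[0.223,-0.455,0.02],[0,0,0],0.6],[[0.223,-0.455,0.02],[0,0,0],0.6],[[0.223,-0.455,0.02],[0,0,0],0.6],[[0.223,-0.455,0.02],[0,0,0],0.6],[[0.223,-0.455,0.02],[0,0,0],0.6]]' 20
python3 - <<'E'
from h import *
for k in range(1):
    c=cam('wrist');i,d=manip.get_image('wrist');cv2.imwrite('pics/w1.png',i[:,:,::-1])
    print('cam',-c[2].T@c[3],c[2][2]);P=cloud(c,d)
    for a,b in((.155,.18),(.1,.15),(.045,.058)):
        m=(P[...,2]>a)&(P[...,2]<b)&(np.hypot(P[...,0]-.42,P[...,1]-.337)<.04);q=P[m]
        if len(q):print(a,len(q),q.mean(0),(q.min(0)+q.max(0))/2,q.max(0)-q.min(0))
    print(proj(c,[.42,.338,.164]),manip.get_state()['eef_pos'])
E
```

```text
time: 0.77
eef_pos: [0.4203, 0.3343, 0.2626]
ee_rot: [0.976, -0.218, -0.0, 0.0]
contact_force: [-0.4, 0.1, 0.2]
grip_width: 0.0514
grasp_force: 0.0
cam [0.48812532 0.30253166 0.38583734] [-0.26617724  0.12432687 -0.95587264]
0.155 533 [0.42015449 0.33888693 0.16925913] [0.41857557 0.33971871 0.16737746] [0.01742984 0.0174563  0.0119583 ]
0.1 267 [0.42311072 0.33746651 0.12713926] [0.42153726 0.33925613 0.12497744] [0.00732576 0.01194984 0.04972942]
0.045 1566 [0.42253945 0.33934832 0.05204907] [0.41910887 0.34164057 0.05148081] [0.05691953 0.05746524 0.01291439]
[[312.14337472 255.68359772]] [0.42057161 0.33434604 0.26271634]
```

View pics/w1.png

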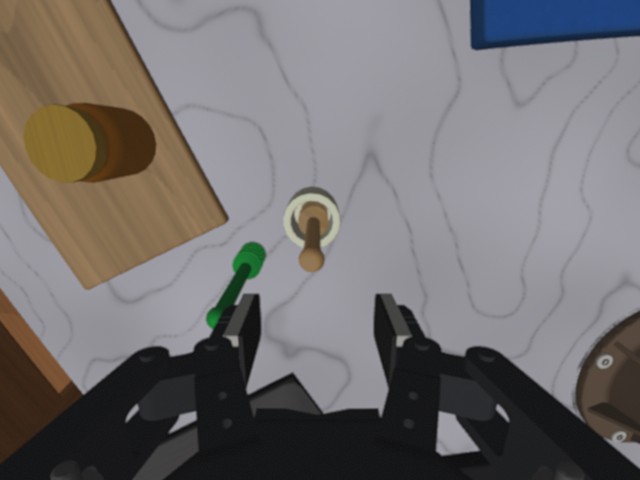

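Wrist view: the dipper ball is at (312,259), over the pot at (312,220), and green is to the left at (215,318). Ball and handle agree on (0.4187, 0.3395), upright, with the ball top at about 0.173 as expected.

```bash
python3 -m pendant '[[[-0.0025,0.0085,-0.06],[0,0,0],0.5],[[-0.0025,0.0085,-0.12],[0,0,0],0.5],[[-0.0025,0.0085,-0.18],[0,0,0],0.5],[[-0.0025,0.0085,-0.221],[0,0,0],0.5],[[-0.0025,0.0085,-0.221],[0,0,0],0.5],[[-0.0025,0.0085,-0.221],[0,0,0],0.0],[[-0.0025,0.0085,-0.221],[0,0,0],0.0],[[-0.0025,0.0085,-0.221],[0,0,0],0.0]]' 30
python3 -m pendant '[[[0,0,0],[0,0,0],0],[[0,0,0],[0,0,0],0],[[0,0,0],[0,0,0],0],[[0,0,0],[0,0,0],0]]' 30
```

```text
time: 1.48
eef_pos: [0.4186, 0.345, 0.1317]
ee_rot: [0.976, -0.216, 0.001, -0.001]
contact_force: [-1.1, 0.1, -0.1]
grip_width: 0.0122
grasp_force: 29.2
time: 1.82
eef_pos: [0.4184, 0.3444, 0.1311]
ee_rot: [0.976, -0.216, 0.001, -0.001]
contact_force: [-0.2, -0.2, 6.9]
grip_width: 0.0122
grasp_force: 29.8
```

```bash
python3 -m pendant '[[[0,-0.004,0.03],[0,0,0],0],[[0,-0.004,0.07],[0,0,0],0],[[0,-0.004,0.12],[0,0,0],0],[[0,-0.004,0.18],[0,0,0],0],[[0,-0.004,0.24],[0,0,0],0],[[0,-0.004,0.32],[0,0,0],0],[[0,-0.004,0.32],[0,0,0],0],[[0,-0.004,0.32],[0,0,0],0]]' 40
python3 -m pendant '[[[0,0,0],[0,0,0],0],[[0,0,0],[0,0,0],0]]'
python3 - <<'E'
from h import *
e=np.array(manip.get_state()['eef_pos']);print(e,manip.get_state()['contact_force'])
for n in('scene','side'):
    c=cam(n);i,d=manip.get_image(n);P=cloud(c,d)
    q=P[(np.linalg.norm(P[...,:2]-e[:2],axis=2)<.03)&(P[...,2]<e[2]-.02)&(P[...,2]>.12)]
    for a in np.arange(.16,.30,.02):
        r=q[abs(q[:,2]-a)<.01]
        if len(r):print(n,round(a,2),len(r),((r.min(0)+r.max(0))/2).round(4),(np.ptp(r,axis=0)).round(4))
    print(q[:,2].min())
    p=P[(np.linalg.norm(P[...,:2]-[.42,.34],axis=2)<.04)&(abs(P[...,2]-.0515)<.005)];print('pot',(p.min(0)+p.max(0))/2)
    u=proj(c,e-[0,0,.06])[0].astype(int);cv2.imwrite(f'pics/l_{n}.png',cv2.resize(i[max(0,u[1]-60):u[1]+60,u[0]-50:u[0]+50,::-1],(400,480)))
a=[cv2.imread(f'pics/l_{n}.png') for n in('scene','side')];cv2.imwrite('pics/lift.png',np.hstack(a))
# refined targets
E
```

```text
time: 2.48
eef_pos: [0.4187, 0.3423, 0.3257]
ee_rot: [0.976, -0.217, 0.001, -0.003]
contact_force: [0.1, -0.3, -1.6]
grip_width: 0.0118
grasp_force: 39.0
time: 2.65
eef_pos: [0.4174, 0.3408, 0.3206]
ee_rot: [0.976, -0.217, -0.001, 0.001]
contact_force: [-0.3, -0.4, -0.3]
grip_width: 0.0119
grasp_force: 39.0
[0.41737109 0.3408278  0.32056375] [-0.3337431  -0.40904519 -0.31077927]
scene 0.2 33 [0.4246 0.3369 0.2042] [0.0244 0.0288 0.0113]
scene 0.22 70 [0.4237 0.3355 0.22  ] [0.0252 0.0286 0.0197]
scene 0.24 120 [0.4223 0.3378 0.2398] [0.0294 0.0324 0.0196]
scene 0.26 38 [0.4246 0.3371 0.2596] [0.0131 0.0156 0.0191]
scene 0.28 38 [0.4235 0.3379 0.2801] [0.0132 0.0125 0.0186]
0.19856005015661204
pot [0.42123201 0.33889799 0.0514995 ]
side 0.2 32 [0.4154 0.3317 0.2039] [0.0238 0.02   0.012 ]
side 0.22 61 [0.4184 0.3334 0.2199] [0.0294 0.0323 0.0195]
side 0.24 73 [0.4172 0.3362 0.2401] [0.0281 0.0279 0.0194]
side 0.26 26 [0.4161 0.3353 0.2601] [0.0117 0.0114 0.0194]
side 0.28 29 [0.4172 0.3366 0.2799] [0.0136 0.0143 0.0192]
0.19787268762246757
pot [0.41698637 0.34002006 0.05049138]
```

View pics/lift.png

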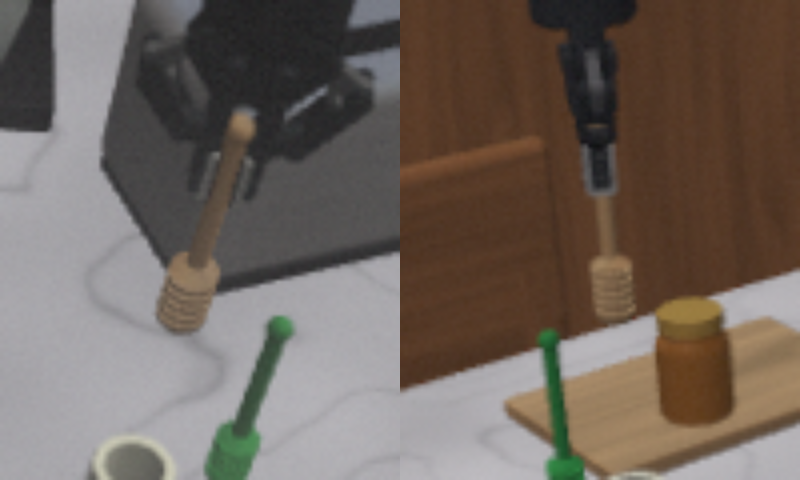

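Lifted clean: the dipper hangs nearly straight (about 2° of tilt), its foot at 0.198, and the pot stays in place. Next, near the jar for a wrist look.

```bash
python3 -m pendant '[[[0.03,-0.06,0.02],[0,0,0],0],[[0.06,-0.12,0.03],[0,0,0],0],[[0.09,-0.19,0.03],[0,0,0],0],[[0.11,-0.26,0.03],[0,0,0],0],[[0.13,-0.32,0.03],[0,0,0],0],[[0.15,-0.38,0.03],[0,0,0],0],[[0.16,-0.43,0.03],[0,0,0],0],[[0.17,-0.46,0.03],[0,0,0],0]]'
python3 -m pendant '[[[0,0,0],[0,0,0],0],[[0,0,0],[0,0,0],0],[[0,0,0],[0,0,0],0]]'
python3 - <<'E'
from h import *
print(manip.get_state()['eef_pos'])
c=cam('wrist');i,d=manip.get_image('wrist');cv2.imwrite('pics/w2.png',i[:,:,::-1]);np.savez('/tmp/w2',i=i,d=d,**dict(zip('KDRt',c)))
P=cloud(c,d)
for a,b,r in((.14,.16,.05),(.05,.07,.06)):
    q=P[(P[...,2]>a)&(P[...,2]<b)&(np.hypot(P[...,0]-.575,P[...,1]-.034)<r)]
    if len(q):print(a,len(q),q.mean(0),(q.min(0)+q.max(0))/2,np.ptp(q,axis=0))
print(proj(c,[[.575,.034,.152],[.575,.034,.07]]))
E
```

```text
time: 3.42
eef_pos: [0.5197, 0.0623, 0.3387]
ee_rot: [0.976, -0.218, -0.001, 0.001]
contact_force: [0.2, 0.8, 0.0]
grip_width: 0.012
grasp_force: 39.0
time: 3.67
eef_pos: [0.5197, 0.0654, 0.3389]
ee_rot: [0.976, -0.217, -0.001, 0.0]
contact_force: [0.2, 0.4, 0.4]
grip_width: 0.0123
grasp_force: 39.0
[0.51967828 0.06536672 0.338882  ]
0.14 1047 [0.57593545 0.03423197 0.14786627] [0.57570837 0.03475069 0.1453502 ] [0.06109404 0.06079035 0.01056164]
0.05 4736 [0.57979502 0.03398375 0.06541927] [0.57573575 0.03439017 0.06500472] [0.10287637 0.10204028 0.00997487]
[[322.44828749 152.07212816]
 [321.23893655 149.22195783]]
```

View pics/w2.png

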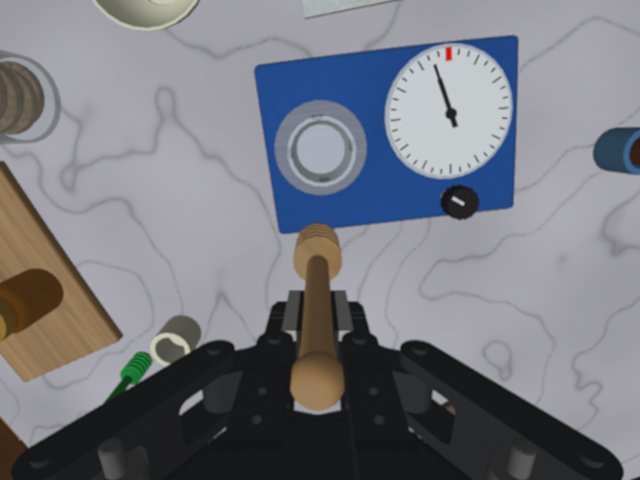

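Wrist view: jar mouth at (321,149), pivot (452,113), red mark (449,53), pointer tip (435,66), knob (460,202). The jar centre comes out at (0.5757, 0.0345), rim about 0.151, matching the other cameras. Moving over it and descending partway.

```bash
python3 -m pendant '[[[0.045,-0.022,0],[0,0,0],0],[[0.08,-0.042,0],[0,0,0],0],[[0.094,-0.047,0],[0,0,0],0],[[0.094,-0.047,0],[0,0,0],0],[[0.094,-0.047,0],[0,0,0],0],[[0.094,-0.047,-0.03],[0,0,0],0],[[0.094,-0.047,-0.06],[0,0,0],0],[[0.094,-0.047,-0.06],[0,0,0],0]]'
python3 -m pendant '[[[0,0,0],[0,0,0],0],[[0,0,0],[0,0,0],0]]'
python3 - <<'E'
from h import *
e=np.array(manip.get_state()['eef_pos']);print(e)
for n in('scene','side'):
    c=cam(n);i,d=manip.get_image(n);P=cloud(c,d)
    q=P[(np.linalg.norm(P[...,:2]-e[:2],axis=2)<.025)&(P[...,2]<e[2]-.02)&(P[...,2]>.157)]
    for a in np.arange(.17,.28,.02):
        r=q[abs(q[:,2]-a)<.01]
        if len(r):print(n,round(a,2),len(r),((r.min(0)+r.max(0))/2).round(4),(np.ptp(r,axis=0)).round(4))
    print(q[:,2].min())
E
```

```text
time: 4.38
eef_pos: [0.5738, 0.0378, 0.3005]
ee_rot: [0.976, -0.216, -0.002, 0.001]
contact_force: [-0.8, -0.0, -1.7]
grip_width: 0.0117
grasp_force: 39.0
time: 4.55
eef_pos: [0.5763, 0.0376, 0.305]
ee_rot: [0.976, -0.216, 0.001, -0.0]
contact_force: [0.3, 0.5, -0.7]
grip_width: 0.0117
grasp_force: 39.0
[0.57627528 0.03758958 0.30503006]
scene 0.19 46 [0.5869 0.036  0.1939] [0.0173 0.0301 0.012 ]
scene 0.21 68 [0.5865 0.0349 0.2092] [0.0183 0.0284 0.0184]
scene 0.23 128 [0.5804 0.0355 0.2304] [0.029  0.0297 0.0185]
scene 0.25 31 [0.5846 0.0357 0.2501] [0.0067 0.0116 0.0195]
scene 0.27 35 [0.5832 0.035  0.2696] [0.007  0.0108 0.019 ]
0.18789093478799157
side 0.19 61 [0.5749 0.0348 0.1901] [0.0283 0.0279 0.0194]
side 0.21 64 [0.5749 0.0323 0.21  ] [0.0289 0.0268 0.0198]
side 0.23 73 [0.5758 0.0341 0.2295] [0.0286 0.0284 0.018 ]
side 0.25 34 [0.5745 0.0347 0.2496] [0.0121 0.0118 0.0191]
side 0.27 35 [0.5738 0.0351 0.2708] [0.0131 0.0149 0.018 ]
0.18035800980364136
```

```bash
python3 -m pendant '[[[-0.002,0,-0.025],[0,0,0],0],[[-0.002,0,-0.05],[0,0,0],0],[[-0.002,0,-0.075],[0,0,0],0],[[-0.002,0,-0.10],[0,0,0],0],[[-0.002,0,-0.125],[0,0,0],0],[[-0.002,0,-0.145],[0,0,0],0],[[-0.002,0,-0.16],[0,0,0],0],[[-0.002,0,-0.172],[0,0,0],0]]'
python3 -m pendant '[[[0,0,0],[0,0,0],0],[[0,0,0],[0,0,0],0],[[0,0,0],[0,0,0],0]]'
cat > mark.py <<'E'
from h import *
def mark(name='wrist',piv=None,save=None):
    c=cam(name);i,d=manip.get_image(name)
    if save:cv2.imwrite(save,i[:,:,::-1])
    h=cv2.cvtColor(i,cv2.COLOR_RGB2HSV)
    m=(cv2.inRange(h,(0,110,90),(9,255,255))|cv2.inRange(h,(171,110,90),(180,255,255)))
    v,u=np.nonzero(m);p=at_z(c,np.c_[u,v],.0505) if len(u) else np.zeros((0,3))
    k=np.hypot(p[:,0]-.55,p[:,1]+.113)<.09
    return c,i,d,(np.c_[u,v][k].mean(0) if k.any() else None),(p[k].mean(0) if k.any() else None),k.sum()
if __name__=='__main__':
    s=manip.get_state();print(np.round(s['eef_pos'],4),np.round(s['contact_force'],2))
    for n in('scene','wrist','side'):
        r=mark(n);print(n,r[3],r[4],r[5])
E
python3 mark.py
```

```text
time: 5.32
eef_pos: [0.5752, 0.0372, 0.2004]
ee_rot: [0.976, -0.217, 0.0, -0.0]
contact_force: [0.4, -0.6, -0.4]
grip_width: 0.0119
grasp_force: 39.0
time: 5.57
eef_pos: [0.5756, 0.0372, 0.2014]
ee_rot: [0.976, -0.217, 0.001, -0.0]
contact_force: [0.1, 0.4, -0.5]
grip_width: 0.012
grasp_force: 39.0
[0.5756 0.0372 0.2014] [ 0.08  0.42 -0.49]
scene [268.88888889 296.44444444] [ 0.61081534 -0.13709643  0.0505    ] 9
wrist [504.47297297 101.87837838] [ 0.60915537 -0.13503248  0.0505    ] 148
side [371.5 269. ] [ 0.60909676 -0.13527047  0.0505    ] 4
```

```bash
python3 -m pendant '[[[0,0,-0.004],[0,0,0],0],[[0,0,-0.008],[0,0,0],0],[[0,0,-0.008],[0,0,0],0],[[0,0,-0.008],[0,0,0],0]]'; python3 mark.py|grep -v s[ci]
python3 -m pendant '[[[0,0,-0.003],[0,0,0],0],[[0,0,-0.005],[0,0,0],0],[[0,0,-0.005],[0,0,0],0],[[0,0,-0.005],[0,0,0],0]]'; python3 mark.py |grep -v s[ci]
```

```text
time: 6.05
eef_pos: [0.5749, 0.037, 0.1955]
ee_rot: [0.976, -0.217, -0.0, 0.0]
contact_force: [-0.2, -0.1, -0.6]
grip_width: 0.0121
grasp_force: 39.0
[0.5749 0.037  0.1955] [-0.24 -0.05 -0.58]
wrist [507.96987952  99.96385542] [ 0.60926314 -0.13513353  0.0505    ] 166
time: 6.53
eef_pos: [0.575, 0.0371, 0.1925]
ee_rot: [0.976, -0.217, -0.0, 0.0]
contact_force: [0.4, 0.9, -0.6]
grip_width: 0.0121
grasp_force: 39.0
[0.575  0.0371 0.1925] [ 0.43  0.88 -0.64]
wrist [510.05294118  99.88823529] [ 0.60910073 -0.13501222  0.0505    ] 170
```

```bash
for k in 1; do python3 -m pendant '[[[0,0,-0.003],[0,0,0],0],[[0,0,-0.005],[0,0,0],0],[[0,0,-0.005],[0,0,0],0]]'|grep -E "eef|force"; python3 mark.py|grep wr; done
python3 -m pendant '[[[0,0,-0.002],[0,0,0],0],[[0,0,-0.004],[0,0,0],0],[[0,0,-0.004],[0,0,0],0]]'|grep -E "eef|force"; python3 mark.py|grep wr
```

```text
eef_pos: [0.5749, 0.0371, 0.1894]
contact_force: [0.3, 0.8, -0.4]
grasp_force: 39.2
wrist [535.26380368 100.49079755] [ 0.60139877 -0.15061696  0.0505    ] 163
eef_pos: [0.575, 0.0371, 0.187]
contact_force: [-0.1, 0.5, -0.7]
grasp_force: 39.2
wrist [555.84662577 107.05521472] [ 0.59128323 -0.16230621  0.0505    ] 163
```

Contact is clear: the mark swings clockwise as the platform sinks. Releasing a little, then checking.

```bash
python3 -m pendant '[[[0,0,0],[0,0,0],0.16],[[0,0,0],[0,0,0],0.18],[[0,0,0],[0,0,0],0.2],[[0,0,0],[0,0,0],0.22],[[0,0,0],[0,0,0],0.25],[[0,0,0],[0,0,0],0.25],[[0,0,0],[0,0,0],0.25]]' 20; python3 mark.py|grep wr
python3 -m pendant '[[[0,0,0],[0,0,0],0.35],[[0,0,0],[0,0,0],0.45],[[0,0,0],[0,0,0],0.45],[[0,0,0],[0,0,0],0.45],[[0,0,0],[0,0,0],0.45]]' 20; python3 mark.py|grep wr
```

```text
time: 8.07
eef_pos: [0.5751, 0.0371, 0.1873]
ee_rot: [0.976, -0.217, 0.0, -0.0]
contact_force: [-0.2, -0.0, 0.7]
grip_width: 0.0211
grasp_force: 0.0
wrist [550.11515152 104.33939394] [ 0.59487906 -0.15886609  0.0505    ] 165
time: 8.63
eef_pos: [0.5751, 0.0371, 0.1873]
ee_rot: [0.976, -0.217, 0.0, 0.0]
contact_force: [-0.0, -0.1, 0.5]
grip_width: 0.0385
grasp_force: 0.0
wrist [550.04819277 104.19277108] [ 0.59499293 -0.1588455   0.0505    ] 166
```

```bash
python3 - <<'E'
from h import *
i={}
for n in('scene','side'):
    i,d=manip.get_image(n);c=cam(n);P=cloud(c,d);e=np.array([.5757,.0345])
    q=P[(np.linalg.norm(P[...,:2]-e,axis=2)<.04)&(P[...,2]>.16)&(P[...,2]<.3)]
    im=i.astype(int)
    m=(np.linalg.norm(P[...,:2]-e,axis=2)<.04)&(P[...,2]>.15)&(P[...,2]<.3)&(im[...,0]-im[...,2]>30)
    q=P[m]
    for a in np.arange(.15,.25,.02):
        r=q[abs(q[:,2]-a)<.01]
        if len(r):print(n,round(a,2),len(r),((r.min(0)+r.max(0))/2).round(4),(np.ptp(r,axis=0)).round(4))
E
```

```text
scene 0.15 3 [0.5832 0.037  0.1552] [0.0038 0.003  0.0059]
scene 0.17 6 [0.5835 0.0363 0.17  ] [0.0025 0.0032 0.0197]
scene 0.19 4 [0.5847 0.0365 0.1908] [0.0025 0.0004 0.009 ]
scene 0.21 10 [0.5839 0.0349 0.2106] [0.0031 0.007  0.018 ]
scene 0.23 35 [0.5819 0.0351 0.2269] [0.0111 0.0161 0.01  ]
side 0.15 11 [0.5721 0.0329 0.1548] [0.0078 0.0076 0.0064]
```

Dipper stands upright in the jar and the mark is steady. Retracting upward, and computing knob/dial geometry from the earlier wrist picture.

```bash
python3 -m pendant '[[[0,0,0.02],[0,0,0],0.5],[[0,0,0.06],[0,0,0],0.5],[[0,0,0.11],[0,0,0],0.5],[[0,0,0.16],[0,0,0],0.5],[[0,0,0.2],[0,0,0],0.5],[[0,0,0.2],[0,0,0],0.5],[[0,0,0.2],[0,0,0],0.5]]'
python3 - <<'E'
from h import *
z=np.load('/tmp/w2.npz');c=[z[k] for k in'KDRt'];P=cloud(c,z['d']);I=z['i']
m=(P[...,2]>.084)&(P[...,2]<.096)&(np.hypot(P[...,0]-.458,P[...,1]+.086)<.03);q=P[m]
print('knob',len(q),q.mean(0),(q.min(0)+q.max(0))/2,np.ptp(q,axis=0),np.median(q[:,2]))
h=cv2.cvtColor(I,cv2.COLOR_RGB2HSV);w=cv2.inRange(h,(0,0,150),(180,60,255))
w=((w>0)&(np.hypot(P[...,0]-.55,P[...,1]+.115)<.085)&(P[...,2]>.047)).astype(np.uint8)
k,l,st,ce=cv2.connectedComponentsWithStats(w);j=1+np.argmax(st[1:,4]);cn=max(cv2.findContours((l==j).astype(np.uint8),0,1)[0],key=len)
hull=cv2.convexHull(cn).reshape(-1,2);zd=np.median(P[l==j][:,2]);print('disc z',zd)
X=at_z(c,hull,zd);print('dial',cv2.minEnclosingCircle(X[:,:2].astype(np.float32)))
print('pivot/mark/tip',at_z(c,[(452,113),(449,53)],zd),at_z(c,[(452,113),(435,66)],zd+.004))
s=manip.get_state();print(s['joint_pos'],s['eef_pos'])
E
python3 mark.py | grep wr
```

```text
time: 9.47
eef_pos: [0.5756, 0.0373, 0.3089]
ee_rot: [0.976, -0.217, 0.001, -0.001]
contact_force: [-0.4, -0.2, -0.9]
grip_width: 0.0427
grasp_force: 0.0
knob 856 [ 0.45745316 -0.08396299  0.08827955] [ 0.45627421 -0.08436914  0.08748728] [0.03732341 0.03787734 0.00687553] 0.08850114770356968
disc z 0.04955630889839491
dial ((0.5494098663330078, -0.11469616740942001), 0.07361238449811935)
pivot/mark/tip [[ 0.54843855 -0.11848658  0.04955631]
 [ 0.60915185 -0.13644672  0.04955631]] [[ 0.54881897 -0.11701057  0.05355631]
 [ 0.60288597 -0.11617613  0.05355631]]
[ 4.03722530e-01  1.62877497e-01 -1.19563064e-01  4.79905491e-05
 -1.28494278e+00  7.30276173e-01] [0.57561677 0.03731109 0.30894311]
wrist [477.48611111 114.09722222] [ 0.59513137 -0.15888576  0.0505    ] 72
```

```bash
python3 -m pendant '[[[-0.04,-0.041,0],[0,0,0],0.65],[[-0.09,-0.092,0],[0,0,0],0.65],[[-0.14,-0.143,0],[0,0,0],0.65],[[-0.18,-0.185,0],[0,0,0],0.65],[[-0.198,-0.204,-0.04],[0,0,0],0.65],[[-0.198,-0.204,-0.1],[0,0,0],0.65],[[-0.198,-0.204,-0.15],[0,0,0],0.65],[[-0.198,-0.204,-0.15],[0,0,0],0.65]]'
python3 -m pendant '[[[0,0,0],[0,0,0],0.65],[[0,0,0],[0,0,0],0.65],[[0,0,0],[0,0,0],0.65]]'
python3 - <<'E'
from h import *
from mark import mark
c,i,d,uv,p,n=mark('wrist',save='pics/w3.png');print(uv,p,n)
P=cloud(c,d);m=(P[...,2]>.084)&(P[...,2]<.096)&(np.hypot(P[...,0]-.457,P[...,1]+.085)<.03);q=P[m]
print('knob',len(q),q.mean(0),(q.min(0)+q.max(0))/2,np.ptp(q,axis=0))
print(proj(c,[[.549,-.1155,.0535],[.457,-.085,.089]]))
E
```

```text
time: 10.28
eef_pos: [0.4519, -0.0859, 0.2114]
ee_rot: [0.976, -0.218, -0.005, 0.001]
contact_force: [-0.5, 0.6, -0.5]
grip_width: 0.0556
grasp_force: 0.0
time: 10.53
eef_pos: [0.4575, -0.085, 0.2189]
ee_rot: [0.976, -0.216, 0.001, -0.0]
contact_force: [0.4, 0.4, 0.4]
grip_width: 0.0552
grasp_force: 0.0
[329.07594937  29.7278481 ] [ 0.59471122 -0.15889466  0.0505    ] 158
knob 1693 [ 0.45735329 -0.08498183  0.08822595] [ 0.45649797 -0.08434991  0.08751072] [0.03749237 0.03766033 0.00670374]
[[303.26485937 111.90802593]
 [317.32273772 241.06160161]]
```

View pics/w3.png

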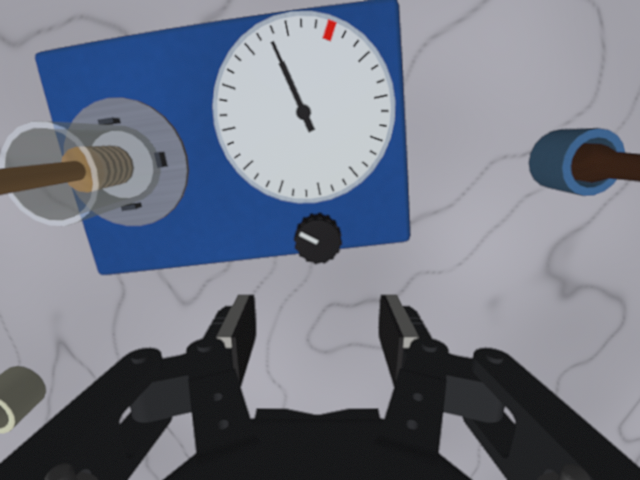

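The dipper stands in the jar (left). Knob centre (318,238), pointer tip (273,42), red mark (329,30), pivot (303,112). Pointer has to go about 40° clockwise. Gripping the knob.

```bash
python3 -m pendant '[[[0,0,-0.05],[0,0,0],0.65],[[0,0,-0.1],[0,0,0],0.65],[[0,0,-0.15],[0,0,0],0.65],[[0,0,-0.2],[0,0,0],0.65],[[0,0,-0.234],[0,0,0],0.65],[[0,0,-0.234],[0,0,0],0.65],[[0,0,-0.234],[0,0,0],0.65],[[0,0,-0.234],[0,0,0],0.3]]' 30
python3 -m pendant '[[[0,0,0],[0,0,0],0.3],[[0,0,0],[0,0,0],0.3],[[0,0,0],[0,0,0],0.3],[[0,0,0],[0,0,0],0.3],[[0,0,0],[0,0,0],0.3]]' 30
cat > dial.py <<'E'
from h import *
import sys
PIV=np.array([.549,-.1155])
def dial(n='wrist',save=None):
    c=cam(n);i,d=manip.get_image(n)
    if save:cv2.imwrite(save,i[:,:,::-1])
    g=.00025;a=np.arange(-.07,.07,g);X,Y=np.meshgrid(PIV[0]+a,PIV[1]+a,indexing='ij')
    def warp(z):
        uv=proj(c,np.c_[X.ravel(),Y.ravel(),np.full(X.size,z)]).astype(np.float32).reshape(*X.shape,2)
        return cv2.remap(i,uv[...,0],uv[...,1],1)
    top,disc=warp(.0535),warp(.0496)
    h=cv2.cvtColor(disc,cv2.COLOR_RGB2HSV);red=((h[...,0]<10)|(h[...,0]>170))&(h[...,1]>100)&(h[...,2]>80)
    r=np.hypot(X-PIV[0],Y-PIV[1]);red&=(r>.045)
    dark=(top.max(2)<90)&(r<.054)
    # pivot: hub blob = thickest dark
    dt=cv2.distanceTransform(dark.astype(np.uint8),2,5);dt[r>.02]=0;k=np.unravel_index(dt.argmax(),dt.shape)
    hub=np.array([X[k],Y[k]]);rr=np.hypot(X-hub[0],Y-hub[1])
    nl=dark&(rr>.02)&(rr<.05)
    l,lab,st,ce=cv2.connectedComponentsWithStats(nl.astype(np.uint8));out=[hub.round(4),round(dt.max()*g,4)]
    if l>1:
        j=1+np.argmax(st[1:,4]);m=lab==j;pa=np.degrees(np.arctan2(Y[m].mean()-hub[1],X[m].mean()-hub[0]));out+=['ptr',pa.round(2),int(m.sum())]
    if red.sum()>20:
        ra=np.degrees(np.arctan2(Y[red].mean()-hub[1],X[red].mean()-hub[0]));out+=['mark',ra.round(2),int(red.sum()),'ptr-mark',(pa-ra).round(2)]
    return out
if __name__=='__main__':
    for n in sys.argv[1:] or['wrist','scene','side']:
        print(n,dial(n))
E
python3 dial.py
```

```text
time: 11.25
eef_pos: [0.4577, -0.085, 0.0785]
ee_rot: [0.976, -0.216, 0.001, -0.0]
contact_force: [-0.3, 0.0, 0.4]
grip_width: 0.0445
grasp_force: 0.0
time: 11.67
eef_pos: [0.4576, -0.0854, 0.0789]
ee_rot: [0.976, -0.216, 0.002, -0.0]
contact_force: [-1.9, -2.8, 7.2]
grip_width: 0.0351
grasp_force: 30.0
wrist [array([ 0.5493, -0.1155]), np.float32(0.0055), 'ptr', np.float64(-24.44), 17624]
scene [array([ 0.5475, -0.117 ]), np.float32(0.0011), 'ptr', np.float64(-0.87), 2, 'mark', np.float64(-42.04), 838, 'ptr-mark', np.float64(41.17)]
side [array([ 0.5493, -0.116 ]), np.float32(0.0047), 'ptr', np.float64(-0.29), 39, 'mark', np.float64(-42.08), 1247, 'ptr-mark', np.float64(41.79)]
```

Gripped at 35 mm, 30 N. Turning about 40° clockwise and checking the gear ratio.

```bash
python3 -m pendant '[[[0,0,0],[0,0,-0.2],0.3],[[0,0,0],[0,0,-0.4],0.3],[[0,0,0],[0,0,-0.6],0.3],[[0,0,0],[0,0,-0.8],0.3],[[0,0,0],[0,0,-1],0.3],[[0,0,0],[0,0,-1],0.3],[[0,0,0],[0,0,-1],0.3]]' 30; python3 dial.py side scene
```

```text
time: 12.4
eef_pos: [0.4571, -0.0859, 0.079]
ee_rot: [0.887, -0.462, 0.001, -0.0]
contact_force: [-1.4, -6.3, 9.2]
grip_width: 0.0353
grasp_force: 30.2
side [array([ 0.5493, -0.1157]), np.float32(0.0049), 'ptr', np.float64(-8.75), 97, 'mark', np.float64(-42.19), 1234, 'ptr-mark', np.float64(33.44)]
scene [array([ 0.551 , -0.1177]), np.float32(0.0021), 'ptr', np.float64(-9.14), 23, 'mark', np.float64(-43.67), 841, 'ptr-mark', np.float64(34.53)]
```

```bash
python3 -m pendant '[[[0,0,0],[0,0,-0.2],0.3],[[0,0,0],[0,0,-0.4],0.3],[[0,0,0],[0,0,-0.6],0.3],[[0,0,0],[0,0,-0.8],0.3],[[0,0,0],[0,0,-1],0.3],[[0,0,0],[0,0,-1],0.3],[[0,0,0],[0,0,-1],0.3]]' 30; python3 dial.py side
python3 -m pendant '[[[0,0,0],[0,0,-0.2],0.3],[[0,0,0],[0,0,-0.4],0.3],[[0,0,0],[0,0,-0.6],0.3],[[0,0,0],[0,0,-0.8],0.3],[[0,0,0],[0,0,-1],0.3],[[0,0,0],[0,0,-1],0.3],[[0,0,0],[0,0,-1],0.3]]' 30; python3 dial.py side scene
```

```text
time: 13.08
eef_pos: [0.4564, -0.0862, 0.0789]
ee_rot: [0.737, -0.676, 0.001, -0.0]
contact_force: [-3.7, -7.8, 12.5]
grip_width: 0.0349
grasp_force: 30.5
side [array([ 0.55  , -0.1152]), np.float32(0.0051), 'ptr', np.float64(-20.24), 67, 'mark', np.float64(-43.01), 1240, 'ptr-mark', np.float64(22.76)]
time: 13.72
eef_pos: [0.4557, -0.0861, 0.0789]
ee_rot: [-0.537, 0.844, -0.0, -0.0]
contact_force: [-6.4, -3.7, 16.1]
grip_width: 0.0346
grasp_force: 30.8
side [array([ 0.55  , -0.1152]), np.float32(0.0054), 'ptr', np.float64(-30.27), 82, 'mark', np.float64(-43.06), 1242, 'ptr-mark', np.float64(12.78)]Traceback (most recent call last):
  File "dial.py", line 27, in <module>
    print(n,dial(n))
            ~~~~^^^
  File "dial.py", line 23, in dial
    ra=np.degrees(np.arctan2(Y[red].mean()-hub[1],X[red].mean()-hub[0]));out+=['mark',ra.round(2),int(red.sum()),'ptr-mark',(pa-ra).round(2)]
                                                                                                                             ^^
UnboundLocalError: cannot access local variable 'pa' where it is not associated with a value
```

```bash
python3 -m pendant '[[[0,0,0],[0,0,-0.2],0.3],[[0,0,0],[0,0,-0.4],0.3],[[0,0,0],[0,0,-0.6],0.3],[[0,0,0],[0,0,-0.8],0.3],[[0,0,0],[0,0,-1],0.3],[[0,0,0],[0,0,-1],0.3],[[0,0,0],[0,0,-1],0.3]]' 30; python3 dial.py side
python3 -m pendant '[[[0,0,0],[0,0,0],0.45],[[0,0,0],[0,0,0],0.65],[[0,0,0],[0,0,0],0.65],[[0,0,0],[0,0,0],0.65],[[0,0,0],[0,0,0],0.65]]'; python3 dial.py side
python3 -m pendant '[[[0,0,0.05],[0,0,0],0.65],[[0,0,0.1],[0,0,0],0.65],[[0,0,0.16],[0,0,0.2],0.65],[[0,0,0.22],[0,0,0.4],0.65],[[0,0,0.235],[0,0,0.6],0.65],[[0,0,0.235],[0,0,0.8],0.65],[[0,0,0.235],[0,0,1],0.65],[[0,0,0.235],[0,0,1],0.65]]'
```

```text
time: 14.4
eef_pos: [0.4551, -0.0857, 0.0788]
ee_rot: [-0.3, 0.954, 0.0, -0.0]
contact_force: [-10.9, 0.4, 19.3]
grip_width: 0.0352
grasp_force: 31.2
side [array([ 0.55 , -0.115]), np.float32(0.0054), 'ptr', np.float64(106.98), 341, 'mark', np.float64(-43.21), 1251, 'ptr-mark', np.float64(150.18)]
time: 14.87
eef_pos: [0.4565, -0.0852, 0.0771]
ee_rot: [-0.3, 0.954, -0.0, 0.0]
contact_force: [0.1, -0.5, 0.4]
grip_width: 0.0555
grasp_force: 0.0
side [array([ 0.55  , -0.1152]), np.float32(0.0055), 'ptr', np.float64(108.26), 4288, 'mark', np.float64(-43.01), 1243, 'ptr-mark', np.float64(151.28)]
time: 15.58
eef_pos: [0.4563, -0.0852, 0.2182]
ee_rot: [-0.539, 0.842, -0.0, 0.0]
contact_force: [-0.0, -0.2, -0.4]
grip_width: 0.0554
grasp_force: 0.0
```

```bash
python3 -m pendant '[[[0,0,0],[0,0,0.23],0.65],[[0,0,0],[0,0,0.46],0.65],[[0,0,0],[0,0,0.69],0.65],[[0,0,0],[0,0,0.92],0.65],[[0,0,0],[0,0,1],0.65],[[0,0,0],[0,0,1],0.65]]'|head -3
python3 -m pendant '[[[0,0,0],[0,0,0.23],0.65],[[0,0,0],[0,0,0.46],0.65],[[0,0,0],[0,0,0.69],0.65],[[0,0,0],[0,0,0.92],0.65],[[0,0,0],[0,0,1],0.65],[[0,0,0],[0,0,1],0.65]]'|head -3
python3 -m pendant '[[[0,0,0],[0,0,0.23],0.65],[[0,0,0],[0,0,0.46],0.65],[[0,0,0],[0,0,0.69],0.65],[[0,0,0],[0,0,0.8],0.65],[[0,0,0],[0,0,0.8],0.65],[[0,0,0],[0,0,0.8],0.65],[[0,0,0],[0,0,0.8],0.65]]'
python3 -c "
from dial import *
print(dial('wrist','pics/w4.png'))"; python3 dial.py side
```

```text
time: 16.08
eef_pos: [0.4561, -0.0853, 0.2175]
ee_rot: [0.737, -0.676, -0.0, 0.0]
time: 16.58
eef_pos: [0.4562, -0.0853, 0.2176]
ee_rot: [0.886, -0.463, -0.0, 0.0]
time: 17.17
eef_pos: [0.4562, -0.0853, 0.2178]
ee_rot: [0.963, -0.27, -0.0, 0.0]
contact_force: [-0.2, -0.6, -0.2]
grip_width: 0.0556
grasp_force: 0.0
[array([ 0.549 , -0.1152]), np.float32(0.0051), 'ptr', np.float64(-38.96), 1398, 'mark', np.float64(-43.59), 1384, 'ptr-mark', np.float64(4.63)]Traceback (most recent call last):
  File "dial.py", line 27, in <module>
    print(n,dial(n))
            ~~~~^^^
  File "dial.py", line 23, in dial
    ra=np.degrees(np.arctan2(Y[red].mean()-hub[1],X[red].mean()-hub[0]));out+=['mark',ra.round(2),int(red.sum()),'ptr-mark',(pa-ra).round(2)]
                                                                                                                             ^^
UnboundLocalError: cannot access local variable 'pa' where it is not associated with a value
```

View pics/w4.png

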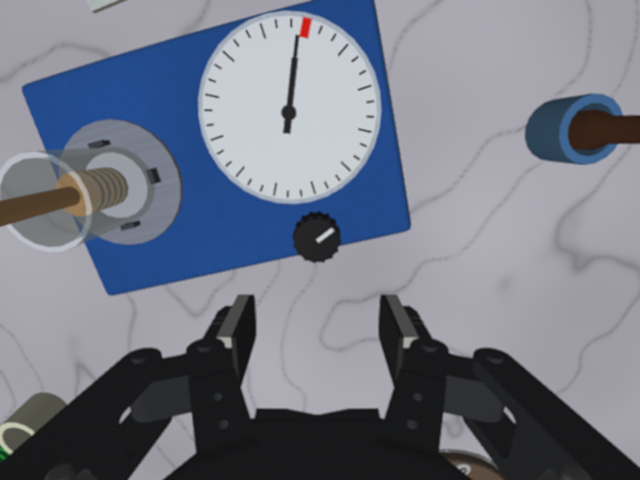

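Pointer tip (297,36), mark (305,27), pivot (288,112): 4.6° left, with a gear of about 3.1, so about 14° more on the knob. Regrasping for that.

```bash
python3 -m pendant '[[[0.001,0.0007,-0.05],[0,0,0],0.65],[[0.001,0.0007,-0.1],[0,0,0],0.65],[[0.001,0.0007,-0.15],[0,0,0],0.65],[[0.001,0.0007,-0.2],[0,0,0],0.65],[[0.001,0.0007,-0.233],[0,0,0],0.65],[[0.001,0.0007,-0.233],[0,0,0],0.65],[[0.001,0.0007,-0.233],[0,0,0],0.65],[[0.001,0.0007,-0.233],[0,0,0],0.3]]' 30|head -2
python3 -m pendant '[[[0,0,0],[0,0,0],0.3],[[0,0,0],[0,0,0],0.3],[[0,0,0],[0,0,0],0.3],[[0,0,0],[0,0,0],0.3],[[0,0,0],[0,0,0],0.3]]' 30
python3 -m pendant '[[[0,0,0],[0,0,-0.1],0.3],[[0,0,0],[0,0,-0.2],0.3],[[0,0,0],[0,0,-0.3],0.3],[[0,0,0],[0,0,-0.4],0.3],[[0,0,0],[0,0,-0.48],0.3],[[0,0,0],[0,0,-0.48],0.3],[[0,0,0],[0,0,-0.48],0.3]]' 30
python3 -m pendant '[[[0,0,0],[0,0,0],0.45],[[0,0,0],[0,0,0],0.65],[[0,0,0],[0,0,0],0.65],[[0,0,0],[0,0,0],0.65],[[0,0,0.05],[0,0,0],0.65],[[0,0,0.12],[0,0,0],0.65],[[0,0,0.18],[0,0,0],0.65],[[0,0,0.235],[0,0,0],0.65]]'|head -2
python3 -m pendant '[[[0,0,0],[0,0,0],0.65],[[0,0,0],[0,0,0],0.65],[[0,0,0],[0,0,0],0.65]]'|head -3
python3 -c "
from dial import *
print(dial('wrist','pics/w5.png'))"
```

```text
time: 17.93
eef_pos: [0.4578, -0.0848, 0.0792]
time: 18.35
eef_pos: [0.4575, -0.0855, 0.0799]
ee_rot: [0.964, -0.267, 0.001, -0.0]
contact_force: [-0.8, -5.6, 3.1]
grip_width: 0.0349
grasp_force: 29.9
time: 18.93
eef_pos: [0.4572, -0.0857, 0.0799]
ee_rot: [0.922, -0.386, 0.001, 0.0]
contact_force: [-0.8, -7.6, 2.8]
grip_width: 0.0353
grasp_force: 30.0
time: 19.6
eef_pos: [0.457, -0.0848, 0.2217]
time: 19.85
eef_pos: [0.4566, -0.0847, 0.219]
ee_rot: [0.922, -0.386, 0.0, -0.0]
[array([ 0.549 , -0.1152]), np.float32(0.0053), 'ptr', np.float64(-43.65), 1410, 'mark', np.float64(-43.57), 1399, 'ptr-mark', np.float64(-0.08)]
```

View pics/w5.png

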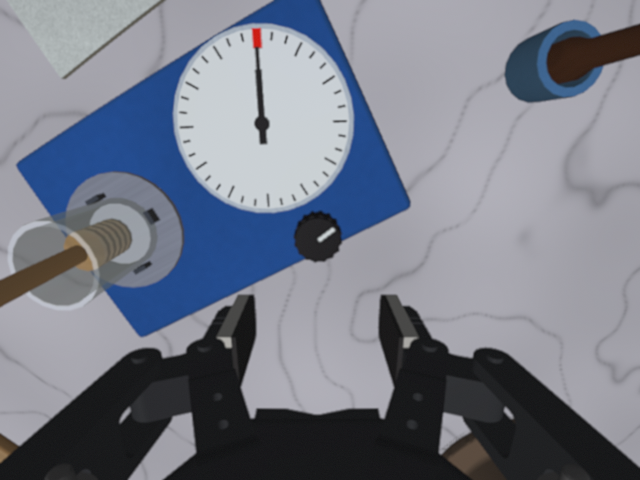

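The pointer tip (258,47) lies on the red mark (257,38), the dipper stands in the jar, and the gripper is clear.

```bash
python3 -m pendant '[[[0,0,0],[0,0,0],0.65],[[0,0,0],[0,0,0],0.65],[[0,0,0],[0,0,0],0.65],[[0,0,0],[0,0,0],0.65]]'|head -1; python3 dial.py wrist; python3 -c "
from plant import manip
print(manip.close_job())"
```

```text
time: 20.23
wrist [array([ 0.549 , -0.1152]), np.float32(0.0053), 'ptr', np.float64(-43.62), 1416, 'mark', np.float64(-43.58), 1391, 'ptr-mark', np.float64(-0.04)]
the job is handed in; nothing more can be done
None
```

The dipper stands head down in the jar on the scale, the pointer's tip is over the red zero mark (0.04° off in the last wrist picture), and the job was handed in at about 20 s with the gripper clear of everything.

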